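# Shorten the telescopic sample arm by one hole

### The job

The telescopic arm on the bench holds its small sample shelf too far out: press the sprung button and retract the inner tube to the very next hole, until the button has snapped fully up there, not one hole further. Do it gently: never force the button or the tube against its stops, keep the slide case standing on the shelf, and leave the two bottles behind the arm alone.

Things in the scene. Friction and masses are not known exactly. Their poses are not given: they have to be found in the camera images.
- stand: Aluminium square outer tube (30 mm wide, 150 mm long, top face 78 mm above the bench, slotted along its top) in two saddles on a grey base plate 90 x 160 mm, fixed to the bench. Origin: on the bench right under the button's starting hole; z up; +y along the tube towards the sample shelf at the outer end, +x towards the bottles. The inner tube retracts towards -y of this body.
- button_cap (a point): Centre of the black ribbed cap of the sprung button: 16 mm wide across the tube, 18 mm long along it, 20 mm high (top 10 mm above this point). Up, its underside is 9 mm above the tube's top face. It sits on a narrow neck that runs in the slot, goes straight down when pressed and travels along the tube with the inner tube. Axes as those of the stand.
- snap_button (a joint): How far the button is pressed (m): 0 fully up in a hole; from 0.004 on its locking shoulder is clear below the 4 mm wall and the tube can slide; 0.0065 hard stop. Spring: 5 N to start, 9.5 N at 0.004, 12 N at the stop. Between holes the wall keeps it down at 0.003 to 0.004 without pressing; it snaps up by itself when a hole comes over it, but if held down or gripped it runs over the hole.
- inner_tube (a joint): How far the inner tube is retracted (m), 0 at the start. It slides with 1 to 3 N and can be moved by the button's cap. The first 25 mm are plain slot; further in, a screwed-on dark strip has two holes 30 mm apart. The strip is set anew each time: its first hole (the next hole) lies between 0.032 and 0.050, found by feel: the button snaps up and the tube stops hard. Play in a hole: 1 mm each way.
- slide_case_mid (a point): Centre of a slide case (85 x 30 x 34 mm box) lying loose on the sample shelf at the outer end of the inner tube, and riding along with it. The shelf is a tray 112 x 72 mm with an 8 mm lip, its floor 78.5 mm above the bench, its centre 152 mm from the starting hole along +y of the stand.
- white_bottle_mid (a point): Centre of a loose white bottle with white cap, 44 mm in diameter, 90 mm high, standing about 110 mm behind the tube. To be left alone.
- amber_bottle_mid (a point): Centre of a loose amber bottle, 36 mm in diameter, 75 mm high, standing about 110 mm behind the tube. To be left alone.
Things that resemble listed ones, but are neither listed nor needed, are in the scene too. What is shaped like the part that bears slide_case_mid but red or turquoise is not meant.

How it is judged:
On the way, in this order (a step that is already met when the one before it is completed fails the run):
1. the button is pressed out of its starting hole and the tube has begun to retract (value of joint snap_button above 0.0025 m and value of joint inner_tube above 0.004 m), for 0.1 s.
2. the button has snapped up in the next hole (value of joint snap_button below 0.001 m and value of joint inner_tube between 0.03 and 0.052 m), for 0.2 s.
At the end, for the whole second after the job is handed in: The button is fully up (within 1 mm) in the next hole, the inner tube retracted by 30 to 52 mm (the next hole; the one after lies at 61 mm or more) and at rest, the slide case still on the shelf (all of step 2 and velocity of joint inner_tube between -0.005 and 0.005 m/s and height (world z) of slide_case_mid above 0.09 m); the robot touches nothing.
It fails at once if the button's locking shoulder is forced against the tube wall, a hole's edge or the bottom stop with more than 30 N (contact force between snap_button and stand above 30 N or contact force between snap_button and strip above 30 N).
It fails at once if the tube is run past the next hole (value of joint inner_tube above 0.054 m).
It fails at once if the slide case falls off the shelf or tips over (40 degrees) (height (world z) of slide_case_mid below 0.085 m or angle between slide_case_mid's own z axis and vertical above 0.7 rad).
It fails at once if a bottle is moved by more than 20 mm (distance of any of white_bottle_mid, amber_bottle_mid from where it was at the start of the episode above 0.02 m).
It also fails if it takes over 45 s, if anything falls off the work surface, if the arm or the gripper's body presses on something with over 40 N, if the wrist force passes 120 N, or if a joint passes its speed limit or range.

### The arm

A 7-joint arm with a two-finger parallel gripper is mounted at the origin on a cart in front of the work surface, level with it; the furniture and walls round the work are solid. World frame = base frame: x ahead of the robot, y to its left, z up, the work surface at z = 0. Lengths are in m, angles in rad, forces in N, time in s.
With the tool pointing down it reaches from about 0.35 to 0.9 m from the base axis. Payload 8.1 kg.
Tool frame: the origin (TCP) lies at the very end of the fingers, on their centre line; the grasp point (between the pads) lies 19 mm behind it (grasp_offset is the distance from the TCP to the grasp point, in m); z points along the fingers, y is the line along which they close (so a half turn about z gives the same grasp; the last joint's range is limited). The gripper opens to 92 mm and grips with 3 to 60 N. Pads are 19 mm wide; open, the fingers measure 130 mm over their backs; the gripper's body (75 mm by 190 mm) begins 47 mm behind the grasp point.
Start: joints at [-1.216, 0.434, 0.025, 1.573, -0.012, 1.134, -0.075], TCP at [0.276, 0.561, 0.227] pointing down, gripper open.
Joint ranges: [-2.62, 2.62], [-0.44, 2.09], [-1.27, 1.32], [0.08, 2.57], [-1.32, 4.46], [0.12, 2], [-2.74, 2.74]. Speed limits (rad/s): [2.22, 2.22, 3.01, 3.01, 3.14, 3.14, 3.14].

### API

Orientations are given as a rotation vector (axis times angle).
In Python, from cell import observe, get_image, camera_params, sign_off, silhouettes, grasp_offset gives the robot as it stands. The module is installed in compiled form; this text tells all that it offers.
- The arm moves only by the tool jog_arm, never from a script. Its argument "motion" is a list that holds one entry, the list of rows, each a list of 7 numbers: the shift along the tool's x, y, z in m, then the turn, a rotation vector about the tool's x, y, z in rad, then the closure, from -1 (fully open) to 1 (shut), so that 0 is half open. In form: [[[dx, dy, dz, wx, wy, wz, hand], ...]]. A call has 1 to 10 rows; each row is the pose to reach, as a shift and turn from the pose commanded when the call began, along the tool's axes at that moment; what a row does not reach only later rows make up. A row lasts 1/12 s, in which the tool goes at most 41.7 mm and 7.16 degrees, less where a joint would pass 70% of its speed; a pose out of reach is approached as far as the arm can. A call with a gripper value outside its range is refused whole. The fingers move at their own pace and stop on an object; "force" is the grip in N (left out, the last holds). Time passes only in rows, so rows that repeat a pose let the fingers close. It gives the time, the measured TCP pose, the force, the opening and the grip force at its end, in the units of the state.
- observe(): the state, without advancing time (a new reading comes with each control period).
- get_image(name): name is "scene" or "top"; returns the picture (384x512x3 uint8, red, green, blue); there is no depth.
- camera_params(name): a dict with "vertical_fov" (degrees; the focal length in pixels is half the picture's height over the tangent of half this angle, whatever the lens; pixels are square), "cx", "cy" (the principal point, pixels), "T" (4x4, takes a point from camera to world coordinates). Camera axes: x right, y down, z forward; pixel columns grow to the right and rows downward; lengths in m; the calibration is good to about 2 mm. A picture is of the moment at which its call begins. camera_params takes no time and is no camera call.
- sign_off(): hands the job in; it is judged then, once.
Trained networks look in the newest picture that a camera, given by its name, has taken for a name from the list of things; names that differ only in an ending like _2 or _b are one class to them, and where a whole thing is asked for, a point or a joint stands for the part that bears it (a point fixed in the world has none). Each returns a list of dicts, best first, with "p" (0 to 1); they miss things now and then, are a little off and sometimes report something else, mostly with a low value. They report only what shows in the picture. A call takes as long as a camera call. They do not tell look-alikes from the thing itself.
- silhouettes(query, camera): "mask" (384x512 bool, what is visible of it) and "pixel" ([column, row] in pixels, amid what is visible of it).
The state is a dict: "clock": time; "joints": joint angles; "dq": joint speeds; "joint_efforts": joint torques, N m; "position": TCP position; "ee_rot": TCP orientation; "force": force on the tool from outside, world axes, zero at the start; "ft_torque": the same for the moment, N m; "width": opening from 0.0 (shut) to 1.0 (fully open); "gripper_force": force on a finger pad.
Only numpy, scipy, OpenCV 4.12 (cv2) and the standard library are available. Lean on these libraries where they do the work, as an engineer would, in place of code of your own. Each camera call takes 0.05 s, during which the arm holds its last target. There are 200 camera calls.

## Working session

There is one attempt and no reset: what is moved stays moved. The work goes in short steps, Python scripts to look and compute and a tool call to move; the robot and the scene stay as the last step left them, time stands still between calls to the robot, and variables do not carry over. Pictures are saved under pics/ and viewed, at most 10 in all, crops included, and the job is handed in when it is done.

Besides the shell and the picture viewer there is one more tool, called after "Request:" as name(argument=value, ...), one argument or row to a line, values as JSON. jog_arm: Moves the arm, as the interface text tells. Its arguments: {"type":"object","properties":{"motion":{"type":"array"},"force":{"type":"number"}},"required":["motion"]}

```bash
mkdir -p pics
cat > h.py <<'E'
import numpy as np, cv2
from cell import *
def cam(n):
    p=camera_params(n); f=192/np.tan(np.radians(p["vertical_fov"])/2); return f,p["cx"],p["cy"],np.array(p["T"])
def ray(n,px,z):
    f,cx,cy,T=cam(n); d=T[:3,:3]@[(px[0]-cx)/f,(px[1]-cy)/f,1]; o=T[:3,3]; return o+d*(z-o[2])/d[2]
def proj(n,P):
    f,cx,cy,T=cam(n); q=np.linalg.inv(T)@np.append(P,1); return q[0]/q[2]*f+cx,q[1]/q[2]*f+cy
def save(n,fn):
    im=get_image(n); cv2.imwrite(fn,im[...,::-1]); return im
E
python3 - <<'E'
from h import *
a=save("scene","pics/s0.png");b=save("top","pics/t0.png")
cv2.imwrite("pics/both0.png",np.vstack([a,b])[...,::-1][:, :])
print(observe())
for c in("scene","top"):
  print(c,cam(c))
  for q in("stand","button_cap","slide_case_mid","white_bottle_mid","amber_bottle_mid"):
    for r in silhouettes(q,c): print(c,q,round(r["p"],2),np.round(r["pixel"],1),r["mask"].sum())
E
```

```text
{'clock': 0.1, 'joints': array([-1.21561947,  0.43512209,  0.02498334,  1.57397797, -0.01161234,
        1.13396725, -0.07510063]), 'dq': array([ 3.81997572e-05,  1.47563831e-04, -1.43536338e-03, -2.50789483e-03,
        1.29507433e-03,  2.38059120e-03,  1.02477190e-03]), 'joint_efforts': array([ 4.03040496e-03, -6.69125462e+01,  9.88398604e-01, -3.15147507e+01,
       -6.05182489e-02,  3.73046170e-02,  3.59163528e-05]), 'position': array([0.27607819, 0.56023823, 0.22605382]), 'ee_rot': array([-7.12897073e-01, -3.05944273e+00,  2.06696127e-03]), 'force': array([-0.80583995,  0.45454025, -0.37703177]), 'ft_torque': array([-0.05116489, -0.0036952 , -0.05427793]), 'gripper_force': 0.0, 'width': 1.0041377440169545}
scene (np.float64(357.0570523862398), 254.78437205685037, 191.09249047584407, array([[ 0.71501433, -0.5493994 ,  0.43233644,  0.16253979],
       [-0.69909374, -0.55769444,  0.44748726, -0.34119138],
       [-0.00473761, -0.62220351, -0.7828412 ,  0.75943079],
       [ 0.        ,  0.        ,  0.        ,  1.        ]]))
scene stand 0.77 [261.2 217. ] 3073
scene stand 0.65 [2
[... 222 characters left out ...]
82.6] 426
scene amber_bottle_mid 0.58 [307.5 195.4] 260
top (np.float64(462.02394673633944), 255.21229091423896, 194.3129789115376, array([[ 0.00426207, -0.98802606,  0.1542282 ,  0.41336361],
       [-0.99995871, -0.00297316,  0.00858685,  0.0738873 ],
       [-0.00802549, -0.15425843, -0.98799794,  1.07297134],
       [ 0.        ,  0.        ,  0.        ,  1.        ]]))
top stand 0.94 [280.7 221.6] 4272
top button_cap 0.63 [291.5 213.9] 49
top button_cap 0.36 [305.5 160.8] 269
top slide_case_mid 0.96 [150.5 195.8] 579
top slide_case_mid 0.82 [376.1 257.2] 608
top slide_case_mid 0.72 [225.3 233.1] 551
top white_bottle_mid 0.93 [262.4 175.7] 391
top amber_bottle_mid 0.57 [302.4 161.6] 249
```

View pics/s0.png

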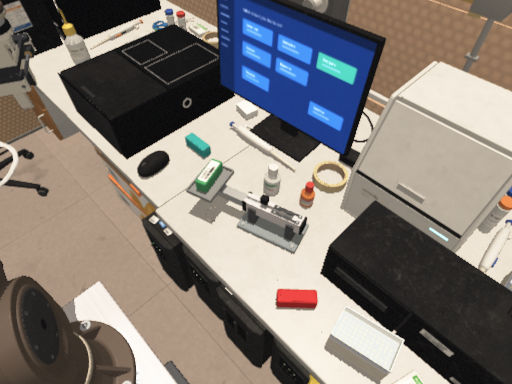

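View pics/t0.png

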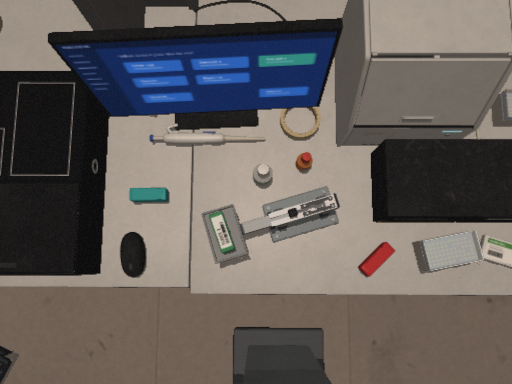

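The scene picture shows the stand at (272,218). The shelf with the green case is at (208,178); the red case at (297,298) and turquoise case at (198,145) are look-alikes. In the top picture the stand is at (300,212), the green case at (222,233), red at (377,259), turquoise at (148,195), the white bottle at (263,174) and amber at (305,161).

Button candidates are the black cap at scene (265,199) / top (291,213) and the dark tube end at top (334,201). I'll check these in a close crop.

Run:
```python
from h import *
a=get_image("scene");b=get_image("top")
def crop(im,u,v,w,h,s): return cv2.resize(im[v:v+h,u:u+w],None,fx=s,fy=s,interpolation=cv2.INTER_CUBIC)
cv2.imwrite("pics/c1.png",np.hstack([crop(a,225,175,95,80,4),crop(b,250,175,95,80,4)])[...,::-1])
from scipy.optimize import least_squares
# triangulate
bs=[r for r in silhouettes("button_cap","scene")][0]["pixel"]; bt=[r for r in silhouettes("button_cap","top")][0]["pixel"]
f=lambda P: np.r_[np.subtract(proj("scene",P),bs),np.subtract(proj("top",P),bt)]
r=least_squares(f,[.4,0,.1]); print("tri",bs,bt,r.x,r.fun)
print("top z=.097",ray("top",bt,.097),"scene",ray("scene",bs,.097))
m=silhouettes("stand","top")[0]["mask"]; 
c=[r for r in silhouettes("slide_case_mid","top")]
for k in c: print("case",k["pixel"],ray("top",k["pixel"],.1125), cv2.minAreaRect(np.argwhere(k["mask"])[:,::-1].astype(np.float32)))
print("stand rect",cv2.minAreaRect(np.argwhere(m)[:,::-1].astype(np.float32)))
```

```text
tri [264.7, 201.2] [293.0, 215.5] [0.52190014 0.00096475 0.0971444 ] [-0.8973449   0.18009797  0.49177631 -0.67915088]
top z=.097 [0.52046444 0.00200889 0.097     ] scene [ 5.23830205e-01 -5.25705424e-05  9.70000000e-02]
case [223.0, 232.3] [0.48317833 0.1488521  0.1125    ] ((222.15000915527344, 231.9499969482422), (39.84469223022461, 14.23024845123291), 71.56504821777344)
case [376.4, 257.9] [ 0.43175657 -0.16744207  0.1125    ] ((376.50006103515625, 259.0000305175781), (14.849241256713867, 38.890872955322266), 45.0)
case [149.0, 197.4] [0.55604237 0.30587756 0.1125    ] ((149.0, 195.0), (14.0, 38.0), 90.0)
stand rect ((272.4308166503906, 218.62974548339844), (53.19938659667969, 135.8892822265625), 73.0724868774414)
```

View pics/c1.png

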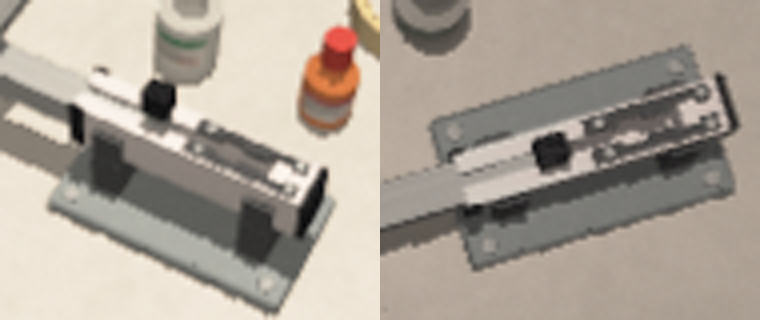

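The crop confirms the button is the black cap on the tube at scene (264.5,199.5) / top (292.7,213), and the dark strip lies to its right (retract side). The dark piece at the right end is only the tube's end plug. Next I'll get the yaw and the move.

Run:
```python
from h import *
from scipy.spatial.transform import Rotation as R
from scipy.optimize import least_squares
pts={}
for c,(u,v) in {"scene":(264,200),"top":(292,213)}.items():
    g=get_image(c).max(2)[v-9:v+10,u-9:u+10]
    n,l,s,cen=cv2.connectedComponentsWithStats((g<75).astype(np.uint8))
    for k in range(1,n): print(c,s[k],cen[k]+[u-9,v-9])
    k=1+np.argmax(s[1:,4]); pts[c]=cen[k]+[u-9,v-9]
r=least_squares(lambda P:np.r_[np.subtract(proj("scene",P),pts["scene"]),np.subtract(proj("top",P),pts["top"])],[.5,0,.1]); print("cap",r.x,r.fun)
q=np.array([(430,120),(690,45),(735,185),(475,268)],float); q=(q-[380,0])/4+[250,175]
w=np.array([ray("top",p,.008)[:2] for p in q]); print(w, [np.linalg.norm(w[i]-w[i-1]) for i in range(4)])
d=(w[0]-w[1])/np.linalg.norm(w[0]-w[1])+(w[3]-w[2])/np.linalg.norm(w[3]-w[2]); t=np.arctan2(-d[0],d[1]); print("yaw",t,np.degrees(t))
c=w.mean(0); yx=np.array([np.cos(t),np.sin(t)]); print("cap offset from plate mid line",(r.x[:2]-c)@yx, "along",(r.x[:2]-c)@[-yx[1],yx[0]])
o=observe(); Rt=R.from_rotvec(o["ee_rot"]); print(Rt.as_matrix().round(3))
```

```text
scene [ 6  4  8 10 63] [264.31746032 199.52380952]
top [18  1  1  1  1] [301. 205.]
top [ 5  4 10 10 66] [292.59090909 212.37878788]
top [ 7 15 12  4 25] [297.   221.24]
cap [0.52661499 0.00317919 0.09799843] [ 0.24271365 -0.04877963 -0.13289982  0.18297713]
[[ 0.55451767  0.06609651]
 [ 0.59918223 -0.08567421]
 [ 0.51724797 -0.1099865 ]
 [ 0.4689555   0.04012056]] [np.float64(0.0894183187426191), np.float64(0.15820642819372335), np.float64(0.08546526456572412), np.float64(0.15768415053107138)]
yaw 0.2987361927115186 17.11632303017684
cap offset from plate mid line -0.00047376754123577673 along 0.02686961105745695
[[-0.897  0.442  0.   ]
 [ 0.442  0.897  0.   ]
 [-0.     0.    -1.   ]]
```

Request:
jog_arm(
  motion=[
    [[-0.235,-0.195,0.02,0,0,0.4,1],[-0.235,-0.195,0.02,0,0,0.4,1],[-0.235,-0.195,0.02,0,0,0.4,1],[-0.235,-0.195,0.02,0,0,0.4,1],[-0.235,-0.195,0.02,0,0,0.4,1],[-0.235,-0.195,0.02,0,0,0.4,1],[-0.471,-0.389,0.04,0,0,0.815,1],[-0.471,-0.389,0.04,0,0,0.815,1],[-0.471,-0.389,0.04,0,0,0.815,1],[-0.471,-0.389,0.04,0,0,0.815,1]],
  ],
  force=10,
)

```text
clock: 1.83
position: [0.447, 0.1795, 0.1998]
ee_rot: [1.876, 2.52, 0.002]
force: [-0.1, 0.7, 0.2]
width: 0.325
gripper_force: 0.0
```

Request:
jog_arm(
  motion=[
    [[0,0,0,0,0,0,1],[0,0,0,0,0,0,1]],
  ],
)

```text
clock: 2.0
position: [0.4474, 0.1789, 0.1997]
ee_rot: [1.873, 2.521, 0.0]
force: [-0.7, 0.9, 0.3]
width: 0.18
gripper_force: 0.0
```

```bash
cat > go.py <<'E'
# remaining move, in tool axes, to cap + (sx,sy) stand axes at height z
import sys; from h import *
from scipy.spatial.transform import Rotation as R
sy,z=map(float,sys.argv[1:3]); t=.2987
o=observe(); Rt=R.from_rotvec(o["ee_rot"])
tgt=np.array([.5266-np.sin(t)*sy,.0032+np.cos(t)*sy,z])
W=R.from_matrix(np.array([[-np.sin(t),np.cos(t),0],[np.cos(t),np.sin(t),0],[0,0,-1]]).astype(float))
print("shift",Rt.inv().apply(tgt-o["position"]).round(4),"turn",(Rt.inv()*W).as_rotvec().round(3),"pos",o["position"].round(4),"F",o["force"].round(1),o["width"],"t",o["clock"])
E
python3 go.py 0 .13
```

```text
shift [-0.1911  0.0251  0.0698] turn [ 0.     0.    -0.006] pos [0.4474 0.1789 0.1997] F [-0.7  0.9  0.3] 0.17987262672748797 t 2.0
```

Request:
jog_arm(
  motion=[
    [[-0.191,0.025,0.03,0,0,-0.006,1],[-0.191,0.025,0.03,0,0,-0.006,1],[-0.191,0.025,0.03,0,0,-0.006,1],[-0.191,0.025,0.03,0,0,-0.006,1],[-0.191,0.025,0.03,0,0,-0.006,1],[-0.191,0.025,0.03,0,0,-0.006,1],[-0.191,0.025,0.07,0,0,-0.006,1],[-0.191,0.025,0.07,0,0,-0.006,1],[-0.191,0.025,0.07,0,0,-0.006,1]],
  ],
)

```text
clock: 2.75
position: [0.5249, 0.0078, 0.1285]
ee_rot: [-1.854, -2.532, 0.004]
force: [-0.3, 0.4, 1.1]
width: 0.006
gripper_force: 0.0
```

```bash
python3 go.py 0 .11
python3 - <<'E'
from h import *
a=get_image("scene");b=get_image("top")
def crop(im,u,v,w,h,s): return cv2.resize(im[v:v+h,u:u+w],None,fx=s,fy=s,interpolation=cv2.INTER_CUBIC)
cv2.imwrite("pics/c2.png",np.hstack([crop(a,225,165,95,90,4),crop(b,250,165,95,90,4)])[...,::-1])
E
```

```text
shift [-0.005   0.0003  0.0185] turn [-0.004 -0.001  0.008] pos [0.5249 0.0078 0.1285] F [-0.3  0.4  1.1] 0.0055810513124209425 t 2.75
```

View pics/c2.png

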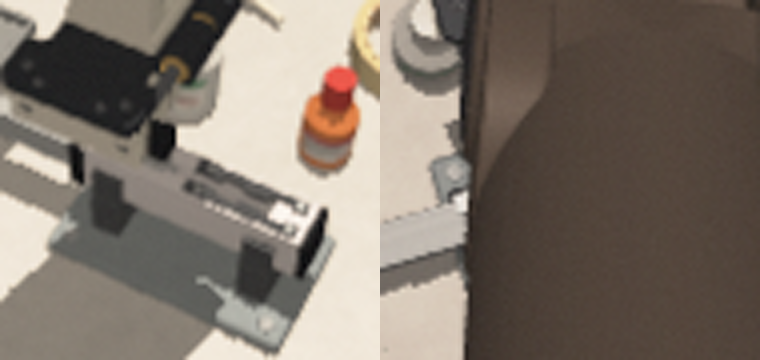

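The fingertips now hang just over the cap (scene crop (160,135)), and the white bottle is clear of the fingers.

Request:
jog_arm(
  motion=[
    [[0,0,0.006,0,0,0,1],[0,0,0.012,0,0,0,1],[0,0,0.015,0,0,0,1],[0,0,0.015,0,0,0,1]],
  ],
)

```text
clock: 3.18
position: [0.5261, 0.0063, 0.1141]
ee_rot: [-1.859, -2.532, 0.001]
force: [0.3, 0.3, -0.0]
width: 0.002
gripper_force: 0.0
```

```bash
python3 go.py 0 .107
```

```text
shift [-0.0031 -0.0004  0.0071] turn [-0.001 -0.     0.006] pos [0.5261 0.0063 0.1141] F [ 0.3  0.3 -0. ] 0.002199291809345178 t 3.1833
```

Request:
jog_arm(
  motion=[
    [[-0.003,0,0.002,0,0,0.005,1],[-0.003,0,0.004,0,0,0.005,1],[-0.003,0,0.006,0,0,0.005,1],[-0.003,0,0.008,0,0,0.005,1],[-0.003,0,0.008,0,0,0.005,1]],
  ],
)

```text
clock: 3.6
position: [0.5275, 0.003, 0.1065]
ee_rot: [1.866, 2.527, 0.0]
force: [-1.6, -0.5, 6.7]
width: 0.002
gripper_force: 2.8
```

Request:
jog_arm(
  motion=[
    [[0,0,0.001,0,0,0,1],[0,0,0.002,0,0,0,1],[0,0,0.003,0,0,0,1],[0,0,0.003,0,0,0,1]],
  ],
)

```text
clock: 3.93
position: [0.5275, 0.003, 0.1039]
ee_rot: [1.866, 2.527, 0.0]
force: [-2.0, -0.7, 8.8]
width: 0.003
gripper_force: 4.2
```

Request:
jog_arm(
  motion=[
    [[0,0,0.001,0,0,0,1],[0,0,0.0016,0,0,0,1],[0,0,0.0016,0,0,0,1]],
  ],
)

```text
clock: 4.18
position: [0.5276, 0.003, 0.1025]
ee_rot: [1.866, 2.527, 0.001]
force: [-2.4, -0.7, 10.1]
width: 0.003
gripper_force: 5.0
```

Request:
jog_arm(
  motion=[
    [[0,0,0.0005,0,0,0,1],[-0.001,0,0.0005,0,0,0,1],[-0.002,0,0.0005,0,0,0,1],[-0.003,0,0.0005,0,0,0,1],[-0.003,0,0.0005,0,0,0,1]],
  ],
)

```text
clock: 4.6
position: [0.5285, 0.0001, 0.1021]
ee_rot: [1.866, 2.527, 0.001]
force: [-3.1, -0.9, 10.6]
width: 0.001
gripper_force: 5.2
```

Request:
jog_arm(
  motion=[
    [[-0.001,0,0,0,0,0,1],[-0.002,0,0,0,0,0,1],[-0.003,0,0,0,0,0,1],[-0.004,0,0,0,0,0,1],[-0.005,0,0,0,0,0,1],[-0.006,0,0,0,0,0,1],[-0.007,0,0,0,0,0,1],[-0.007,0,0,0,0,0,1]],
  ],
)

```text
clock: 5.27
position: [0.5305, -0.0066, 0.1021]
ee_rot: [1.866, 2.527, 0.001]
force: [-2.8, -0.6, 10.3]
width: 0.004
gripper_force: 5.2
```

```bash
python3 go.py -0.01 .1
python3 - <<'E'
from h import *
for r in silhouettes("slide_case_mid","scene")+[]: print(r["p"],r["pixel"])
a=get_image("scene")
cv2.imwrite("pics/c3.png",cv2.resize(a[140:260,180:340],None,fx=4,fy=4,interpolation=cv2.INTER_CUBIC)[...,::-1])
E
```

```text
shift [ 0.0005 -0.0008  0.0021] turn [ 0.001 -0.    -0.   ] pos [ 0.5305 -0.0066  0.1021] F [-2.8 -0.6 10.3] 0.004451357234773928 t 5.2667
0.92 [206.5, 174.6]
0.64 [198.6, 145.1]
0.58 [293.7, 298.6]
```

View pics/c3.png

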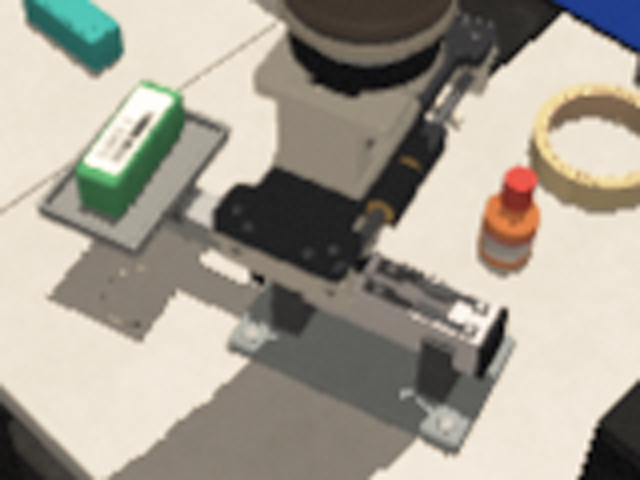

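```bash
cat > tubepos.py <<'E'
from h import *
# shift of the shelf+case in scene image against the start picture
a=cv2.imread("pics/s0.png",0)[160:200,185:232]; 
b=cv2.cvtColor(get_image("scene"),cv2.COLOR_RGB2GRAY)
t=.2987; P=np.array([.5266-np.sin(t)*.15,.0032+np.cos(t)*.15,.09]); e=lambda s:np.subtract(proj("scene",P+[np.sin(t)*s,-np.cos(t)*s,0]),proj("scene",P))
b0=b.astype(np.float32); best=[]
for s in np.arange(-.005,.06,.0005):
    d=e(s); M=np.float32([[1,0,185+d[0]],[0,1,160+d[1]]])
    w=cv2.warpAffine(b0,M,(47,40),flags=cv2.INTER_LINEAR|cv2.WARP_INVERSE_MAP)[:,:34]
    best.append((cv2.matchTemplate(w,a[:,:34].astype(np.float32),cv2.TM_CCOEFF_NORMED)[0,0],round(s,4)))
best.sort(); print("retracted",best[-3:][::-1])
E
python3 tubepos.py
```

```text
retracted [(np.float32(0.9906626), np.float64(0.01)), (np.float32(0.9889314), np.float64(0.0105)), (np.float32(0.98763174), np.float64(0.0095))]
```

The tube followed by 10 mm. I'll release the button, step to the cap's outer side and push it from there.

Request:
jog_arm(
  motion=[
    [[0,0,-0.008,0,0,0,1],[0,0,-0.018,0,0,0,1],[0.012,0,-0.018,0,0,0,1],[0.024,0,-0.018,0,0,0,1],[0.024,0,-0.018,0,0,0,1],[0.024,0,-0.008,0,0,0,1],[0.024,0,0.004,0,0,0,1],[0.024,0,0.01,0,0,0,1],[0.024,0,0.01,0,0,0,1]],
  ],
)

```text
clock: 6.17
position: [0.5219, 0.0164, 0.0895]
ee_rot: [-1.865, -2.526, 0.004]
force: [0.4, -0.2, 0.5]
width: 0.002
gripper_force: 0.0
```

```bash
python3 go.py 0.0085 .091;python3 tubepos.py
```

```text
shift [-0.0055  0.0006 -0.0015] turn [-0.003 -0.     0.   ] pos [0.5219 0.0164 0.0895] F [ 0.4 -0.2  0.5] 0.0015059524909967121 t 6.1667
retracted [(np.float32(0.9909242), np.float64(0.01)), (np.float32(0.9889359), np.float64(0.0095)), (np.float32(0.9882861), np.float64(0.0105))]
```

Request:
jog_arm(
  motion=[
    [[-0.002,0,0,0,0,0,1],[-0.004,0,0,0,0,0,1],[-0.006,0,0,0,0,0,1],[-0.008,0,0,0,0,0,1],[-0.01,0,0,0,0,0,1],[-0.012,0,0,0,0,0,1],[-0.014,0,0,0,0,0,1],[-0.016,0,0,0,0,0,1],[-0.018,0,0,0,0,0,1],[-0.018,0,0,0,0,0,1]],
  ],
)

```text
clock: 7.05
position: [0.5281, 0.0003, 0.0914]
ee_rot: [-1.864, -2.527, -0.001]
force: [-2.2, 4.1, -2.4]
width: 0.006
gripper_force: 2.4
```

```bash
python3 go.py -0.0115 .091;python3 tubepos.py
```

```text
shift [-0.0083 -0.0005  0.0004] turn [-0.001 -0.002  0.001] pos [5.281e-01 3.000e-04 9.140e-02] F [-2.2  4.1 -2.4] 0.006199867275154738 t 7.05
retracted [(np.float32(0.98610246), np.float64(0.025)), (np.float32(0.9853591), np.float64(0.0245)), (np.float32(0.9810658), np.float64(0.0255))]
```

Request:
jog_arm(
  motion=[
    [[-0.001,0,0,0,0,0,1],[-0.002,0,0,0,0,0,1],[-0.003,0,0,0,0,0,1],[-0.004,0,0,0,0,0,1],[-0.005,0,0,0,0,0,1]],
  ],
)

```text
clock: 7.52
position: [0.5299, -0.0051, 0.0917]
ee_rot: [-1.865, -2.527, -0.001]
force: [-2.1, 3.0, -0.8]
width: 0.007
gripper_force: 1.5
```

Request:
jog_arm(
  motion=[
    [[-0.0008,0,0,0,0,0,1],[-0.0016,0,0,0,0,0,1],[-0.0024,0,0,0,0,0,1]],
  ],
)

```text
clock: 7.77
position: [0.5307, -0.0078, 0.0916]
ee_rot: [1.866, 2.527, 0.0]
force: [-3.3, 2.9, 1.9]
width: 0.007
gripper_force: 2.0
```

Request:
jog_arm(
  motion=[
    [[-0.0008,0,0,0,0,0,1],[-0.0016,0,0,0,0,0,1],[-0.0024,0,0,0,0,0,1]],
  ],
)

```text
clock: 8.02
position: [0.5316, -0.0101, 0.0915]
ee_rot: [1.866, 2.527, 0.0]
force: [-2.6, 4.0, 2.3]
width: 0.009
gripper_force: 2.1
```

```bash
python3 tubepos.py
```

```text
retracted [(np.float32(0.9822503), np.float64(0.036)), (np.float32(0.97938645), np.float64(0.0355)), (np.float32(0.9788754), np.float64(0.0365))]
```

Request:
jog_arm(
  motion=[
    [[-0.0007,0,0,0,0,0,1],[-0.0014,0,0,0,0,0,1],[-0.002,0,0,0,0,0,1]],
  ],
)

```text
clock: 8.32
position: [0.5322, -0.0119, 0.0914]
ee_rot: [1.866, 2.527, 0.0]
force: [-2.2, 4.8, 3.0]
width: 0.011
gripper_force: 1.7
```

Request:
jog_arm(
  motion=[
    [[-0.0007,0,-0.0003,0,0,0,1],[-0.0014,0,-0.0006,0,0,0,1],[-0.002,0,-0.0008,0,0,0,1]],
  ],
)

```text
clock: 8.57
position: [0.5322, -0.0126, 0.0917]
ee_rot: [-1.864, -2.527, -0.001]
force: [-1.3, 6.6, -3.7]
width: 0.005
gripper_force: 3.8
```

Request:
jog_arm(
  motion=[
    [[-0.0003,0,0,0,0,0,1],[-0.0006,0,0,0,0,0,1]],
  ],
)

```text
clock: 8.73
position: [0.5324, -0.0133, 0.0917]
ee_rot: [-1.864, -2.527, -0.0]
force: [-0.5, 7.9, -2.7]
width: 0.006
gripper_force: 3.8
```

```bash
python3 tubepos.py
python3 - <<'E'
from h import *
a=get_image("scene")
cv2.imwrite("pics/c4.png",cv2.resize(a[175:245,225:325],None,fx=6,fy=6,interpolation=cv2.INTER_CUBIC)[...,::-1])
E
```

```text
retracted [(np.float32(0.9811163), np.float64(0.039)), (np.float32(0.9791898), np.float64(0.0395)), (np.float32(0.97714436), np.float64(0.0385))]
```

View pics/c4.png

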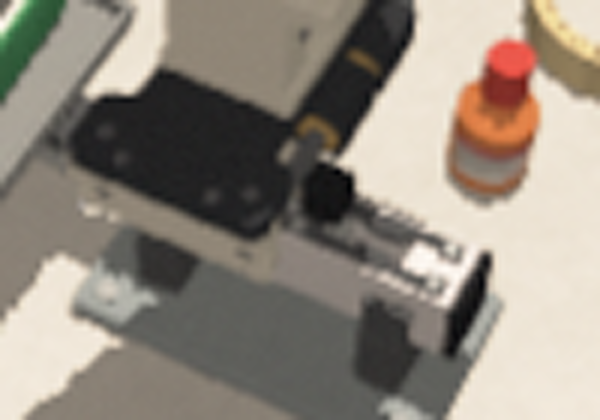

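Request:
jog_arm(
  motion=[
    [[-0.0005,0,0,0,0,0,1],[-0.001,0,0,0,0,0,1],[-0.001,0,0,0,0,0,1]],
  ],
)

```text
clock: 9.08
position: [0.5328, -0.0146, 0.0918]
ee_rot: [-1.864, -2.527, -0.0]
force: [-1.3, 5.6, -1.7]
width: 0.005
gripper_force: 2.8
```

Request:
jog_arm(
  motion=[
    [[-0.0007,0,0,0,0,0,1],[-0.0014,0,0,0,0,0,1],[-0.0014,0,0,0,0,0,1]],
  ],
)

```text
clock: 9.33
position: [0.5333, -0.0162, 0.0918]
ee_rot: [-1.865, -2.527, -0.0]
force: [-1.2, 5.0, -2.3]
width: 0.01
gripper_force: 2.4
```

Request:
jog_arm(
  motion=[
    [[-0.0007,0,0,0,0,0,1],[-0.0014,0,0,0,0,0,1],[-0.0014,0,0,0,0,0,1]],
  ],
)

```text
clock: 9.58
position: [0.5338, -0.0178, 0.092]
ee_rot: [-1.865, -2.527, -0.0]
force: [-1.1, 3.9, -0.8]
width: 0.009
gripper_force: 2.2
```

Request:
jog_arm(
  motion=[
    [[-0.0007,0,0,0,0,0,1],[-0.0014,0,0,0,0,0,1],[-0.0014,0,0,0,0,0,1]],
  ],
)

```text
clock: 9.83
position: [0.5346, -0.02, 0.0923]
ee_rot: [1.866, 2.526, -0.0]
force: [0.2, 1.3, -0.5]
width: 0.007
gripper_force: 0.3
```

```bash
python3 tubepos.py
```

```text
retracted [(np.float32(0.97617257), np.float64(0.0465)), (np.float32(0.9745466), np.float64(0.046)), (np.float32(0.97369623), np.float64(0.047))]
```

Request:
jog_arm(
  motion=[
    [[-0.0004,0,0,0,0,0,1],[-0.0008,0,0,0,0,0,1],[-0.0008,0,0,0,0,0,1]],
  ],
)

```text
clock: 10.13
position: [0.5349, -0.0208, 0.0924]
ee_rot: [1.866, 2.526, -0.0]
force: [0.2, -0.2, 0.6]
width: 0.006
gripper_force: 0.0
```

Request:
jog_arm(
  motion=[
    [[-0.0005,0,0,0,0,0,1],[-0.001,0,0,0,0,0,1],[-0.001,0,0,0,0,0,1]],
  ],
)

```text
clock: 10.38
position: [0.535, -0.0213, 0.0923]
ee_rot: [1.866, 2.527, 0.0]
force: [-0.7, 0.1, 0.9]
width: 0.005
gripper_force: 0.0
```

```bash
python3 tubepos.py
```

```text
retracted [(np.float32(0.9734949), np.float64(0.0475)), (np.float32(0.9732008), np.float64(0.048)), (np.float32(0.9681568), np.float64(0.0485))]
```

Request:
jog_arm(
  motion=[
    [[-0.0005,0,0,0,0,0,1],[-0.001,0,0,0,0,0,1],[-0.001,0,0,0,0,0,1]],
  ],
)

```text
clock: 10.68
position: [0.5352, -0.0221, 0.0922]
ee_rot: [1.866, 2.527, 0.0]
force: [0.1, 0.6, 0.8]
width: 0.007
gripper_force: 0.2
```

Request:
jog_arm(
  motion=[
    [[-0.0005,0,0,0,0,0,1],[-0.001,0,0,0,0,0,1],[-0.001,0,0,0,0,0,1]],
  ],
)

```text
clock: 10.93
position: [0.5353, -0.0224, 0.0922]
ee_rot: [-1.865, -2.527, -0.001]
force: [-0.9, 4.2, 0.8]
width: 0.005
gripper_force: 1.7
```

```bash
python3 tubepos.py
python3 - <<'E'
from h import *
a=get_image("scene")
cv2.imwrite("pics/c5.png",cv2.resize(a[175:245,225:325],None,fx=6,fy=6,interpolation=cv2.INTER_CUBIC)[...,::-1])
t=.2987
for s in(.039,.0475):
  for h in(.107,.1035): print(s,h,proj("scene",[.5266+np.sin(t)*s,.0032-np.cos(t)*s,h]))
E
```

```text
retracted [(np.float32(0.9730195), np.float64(0.049)), (np.float32(0.9728809), np.float64(0.0485)), (np.float32(0.97169787), np.float64(0.0495))]
0.039 0.107 (np.float64(279.8502043703204), np.float64(203.57972759410865))
0.039 0.1035 (np.float64(279.77303730304396), np.float64(204.49374690299896))
0.0475 0.107 (np.float64(283.2294730664072), np.float64(205.01397419861598))
0.0475 0.1035 (np.float64(283.14064228197395), np.float64(205.92602546045393))
```

View pics/c5.png

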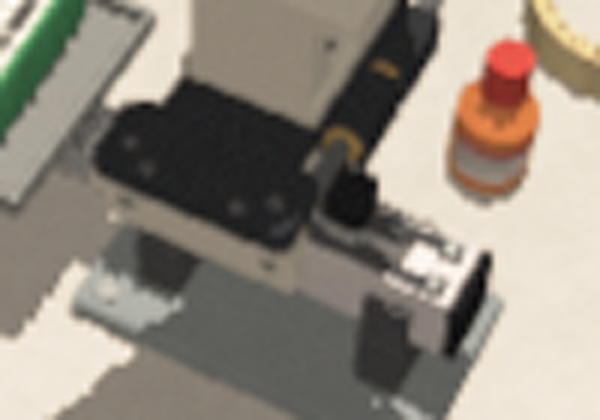

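Request:
jog_arm(
  motion=[
    [[-0.0006,0,0,0,0,0,1],[-0.0006,0,0,0,0,0,1]],
  ],
)

```text
clock: 11.2
position: [0.5353, -0.0226, 0.0922]
ee_rot: [-1.864, -2.527, -0.001]
force: [-1.8, 5.7, 3.1]
width: 0.005
gripper_force: 2.9
```

Request:
jog_arm(
  motion=[
    [[-0.0008,0,0,0,0,0,1],[-0.0008,0,0,0,0,0,1]],
  ],
)

```text
clock: 11.37
position: [0.5354, -0.0228, 0.0922]
ee_rot: [-1.863, -2.527, -0.001]
force: [-2.7, 7.4, 4.9]
width: 0.006
gripper_force: 4.0
```

Three steps in a row stalled with rising force, so this looks like the hard stop. I'll back off and look at the cap.

Request:
jog_arm(
  motion=[
    [[0.004,0,0,0,0,0,1],[0.01,0,0,0,0,0,1],[0.01,0,-0.03,0,0,0,1],[0.01,0,-0.06,0,0,0,1],[0.01,0,-0.1,0,0,0,1],[0.04,0,-0.14,0,0,0,1],[0.08,0,-0.15,0,0,0,1],[0.12,0,-0.15,0,0,0,1],[0.15,0,-0.15,0,0,0,1],[0.15,0,-0.15,0,0,0,1]],
  ],
)

```text
clock: 12.2
position: [0.4896, 0.1267, 0.2424]
ee_rot: [-1.853, -2.534, -0.004]
force: [-0.0, 0.4, -0.3]
width: 0.006
gripper_force: 0.0
```

```bash
python3 tubepos.py
python3 - <<'E'
from h import *
from scipy.optimize import least_squares
a=get_image("scene");b=get_image("top")
def crop(im,u,v,w,h,s): return cv2.resize(im[v:v+h,u:u+w],None,fx=s,fy=s,interpolation=cv2.INTER_CUBIC)
cv2.imwrite("pics/c6.png",np.hstack([crop(a,225,175,95,80,4),crop(b,250,175,95,80,4)])[...,::-1])
pts={}
t=.2987
for c,im in(("scene",a),("top",b)):
    u,v=np.round(proj(c,[.5266+np.sin(t)*.047,.0032-np.cos(t)*.047,.098])).astype(int)
    g=im.max(2)[v-9:v+10,u-9:u+10]
    n,l,s,cen=cv2.connectedComponentsWithStats((g<75).astype(np.uint8))
    for k in range(1,n): print(c,s[k],cen[k]+[u-9,v-9])
    k=1+np.argmax(s[1:,4]); pts[c]=cen[k]+[u-9,v-9]
r=least_squares(lambda P:np.r_[np.subtract(proj("scene",P),pts["scene"]),np.subtract(proj("top",P),pts["top"])],[.5,0,.1]); print("cap",r.x,r.fun,(r.x-[.5266,.0032,.098])@[np.sin(t),-np.cos(t),0])
for q in("white_bottle_mid","amber_bottle_mid"): print(q,[np.round(k["pixel"],1) for k in silhouettes(q,"top")])
E
```

```text
retracted [(np.float32(0.8191061), np.float64(0.048)), (np.float32(0.8178851), np.float64(0.0475)), (np.float32(0.81712383), np.float64(0.0485))]
scene [ 4  5 10 11 71] [282.88732394 208.05633803]
scene [ 4 16  4  2  5] [279.4 214.6]
scene [16 16  1  1  1] [290. 214.]
scene [ 9 18  2  1  2] [283.5 216. ]
top [ 4  4 11 12 92] [314.02173913 206.45652174]
top [14 15  5  4 14] [321.28571429 213.92857143]
cap [ 0.53989086 -0.04280542  0.09655961] [ 0.06976365 -0.01430099 -0.04014555  0.05288231] 0.04787950603425886
white_bottle_mid [array([269.6, 174. ]), array([303.2, 215.8])]
amber_bottle_mid [array([301.9, 164.2])]
```

View pics/c6.png

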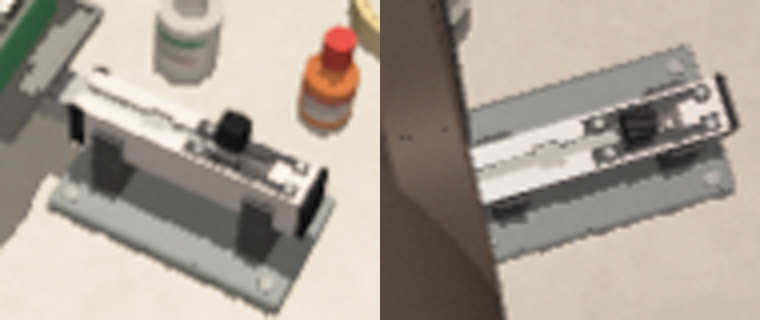

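The cap sits at 47.9 mm retraction, inside the strip's first hole. Its top edge in the image fits "up", but the height is only resolved to about 2 mm. A light touch from above will settle it: the top should be at 107 mm if up and about 103.5 mm if down.

```bash
python3 go.py -0.048 .12
```

```text
shift [-0.1673 -0.0002  0.1222] turn [-0.     0.001 -0.002] pos [0.492  0.1175 0.2421] F [ 0.9 -0.  -0.3] 0.0026310240052791305 t 12.45
```

Request:
jog_arm(
  motion=[
    [[-0.04,0,0.01,0,0,0,1],[-0.08,0,0.02,0,0,0,1],[-0.12,0,0.03,0,0,0,1],[-0.16,0,0.04,0,0,0,1],[-0.167,0,0.06,0,0,0,1],[-0.167,0,0.09,0,0,0,1],[-0.167,0,0.115,0,0,0,1],[-0.167,0,0.122,0,0,0,1],[-0.167,0,0.122,0,0,0,1],[-0.167,0,0.122,0,0,0,1]],
  ],
)

```text
clock: 13.28
position: [0.5411, -0.0414, 0.1208]
ee_rot: [1.867, 2.526, -0.001]
force: [0.4, -0.2, -0.3]
width: 0.006
gripper_force: 0.0
```

```bash
python3 go.py -0.048 .108
```

```text
shift [-0.0011 -0.0007  0.0128] turn [-0.     0.    -0.001] pos [ 0.5411 -0.0414  0.1208] F [ 0.4 -0.2 -0.3] 0.005970273945737225 t 13.2833
```

Request:
jog_arm(
  motion=[
    [[0,0,0.004,0,0,0,1],[0,0,0.008,0,0,0,1],[0,0,0.0105,0,0,0,1],[0,0,0.012,0,0,0,1],[0,0,0.0125,0,0,0,1],[0,0,0.0125,0,0,0,1]],
  ],
)

```text
clock: 13.78
position: [0.5408, -0.0405, 0.1077]
ee_rot: [-1.866, -2.528, -0.0]
force: [0.4, -0.4, 1.6]
width: 0.005
gripper_force: 0.0
```

Request:
jog_arm(
  motion=[
    [[0,0,0.0005,0,0,0,1],[0,0,0.001,0,0,0,1],[0,0,0.001,0,0,0,1]],
  ],
)

```text
clock: 14.03
position: [0.5411, -0.0405, 0.1071]
ee_rot: [1.866, 2.527, 0.001]
force: [-0.9, 0.4, 4.6]
width: 0.004
gripper_force: 2.4
```

The fingers met the cap at 107 mm, so the button is fully up. I'll leave and hand in.

Request:
jog_arm(
  motion=[
    [[0,0,-0.01,0,0,0,1],[0,0,-0.03,0,0,0,1],[0,0,-0.06,0,0,0,1],[0,0,-0.1,0,0,0,1],[0,0,-0.1,0,0,0,1],[0,0,-0.1,0,0,0,1]],
  ],
)

```text
clock: 14.53
position: [0.5424, -0.0407, 0.2095]
ee_rot: [1.864, 2.524, 0.006]
force: [-0.0, -0.4, -0.0]
width: 0.005
gripper_force: 0.0
```

```bash
python3 tubepos.py; python3 -c "
from cell import *
print(observe()['force'],sign_off())"
```

```text
retracted [(np.float32(0.9742538), np.float64(0.0485)), (np.float32(0.97261703), np.float64(0.049)), (np.float32(0.9694827), np.float64(0.0495))]
the job is handed in; nothing more can be done
[-0.36715263  0.24512944 -0.69675765] None
```

The job is handed in, with no verdict returned: the inner tube is retracted about 48 mm into the next hole, a light touch found the button fully up, the slide case is still on the shelf, the bottles were not touched, and the arm is clear.

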